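Wedge up the carving blank

ROBOT

A 6-joint arm with a two-finger parallel gripper is mounted at the origin on the work surface. World frame = base frame: x ahead of the robot, y to its left, z up, the work surface at z = 0. Lengths are in mm, angles in rad, forces in N, time in s.
With the tool pointing down it reaches from about 275 to 750 mm from the base axis. Payload 10.2 kg.
Tool frame: the origin (TCP) lies between the finger pads; the fingertips stand 8 mm ahead of it and the grasp point (between the pads) lies 11 mm behind it; z points along the fingers, x is the direction in which the jaws open and shut, and the axes are right-handed (so a half turn about z gives the same grasp; the last joint's range is limited). The gripper opens to 85 mm and grips with 20 to 120 N. Pads are 22 mm wide; open, the fingers measure 114 mm over their backs; the gripper's body (76 mm by 85 mm) begins 54 mm behind the grasp point. The pads swing forward as they close: fully open they stand 13 mm farther back than shut.
Start: joints at [-1.365, 0.313, 1.498, -0, 1.331, -0.223], TCP at [218.273, -477.481, 239.294] pointing down, gripper open.
Joint ranges: [-2.94, 2.94], [-0.97, 2.17], [0.19, 2.56], [-1.23, 4.37], [0.02, 3.11], [-2.88, 2.88]. Speed limits (rad/s): [2.39, 2.39, 3.01, 3.14, 3.14, 3.14].

INTERFACE

Orientations are given as a unit quaternion [w, x, y, z].
In Python, from rig import sense, eyes, ctrl gives the robot as it stands.
- The arm moves only by the tool move_arm, never from a script. Its argument "rows" is a list that holds one entry, the list of rows, each a list of 5 numbers: the shift along the tool's x, y, z in mm, then the turn about the tool's z in units of 6 degrees (1.0 is 6 degrees), then the gripper command: -1 is shut, 1 is fully open, values between are in proportion. In form: [[[dx, dy, dz, roll, jaw], ...]]. A call has 1 to 12 rows; each row is the pose to reach, as a shift and turn from the pose measured when the call began, along the tool's axes at that moment; what a row does not reach only later rows make up. A row lasts 1/8 s, in which the tool goes at most 62.5 mm and 10.7 degrees, less where a joint would pass 70% of its speed; a pose out of reach is approached as far as the arm can. A call with a gripper value outside its range is refused whole. The fingers move at their own pace and stop on an object; "squeeze" is the grip in N (left out, the last holds). Time passes only in rows, so rows that repeat a pose let the fingers close. It gives the time, the measured TCP pose, the force and the opening at its end, in the units of the state.
- sense(): the state, without advancing time (a new reading comes with each control period).
- eyes.capture(name): name is "scene" or "top" or "wrist"; returns a dict with "color" (400x640x3 uint8, blue, green, red), "vertical_fov" (degrees; the focal length in pixels is half the picture's height over the tangent of half this angle, whatever the lens; pixels are square), "cx", "cy" (the principal point, pixels), "k1" (the pictures are not rectified: a ray, as slopes to the right and down, at radius r is drawn at 1 + k1 r^2 times it, then the intrinsics apply), "xyz" and "attitude" of the camera in the world. Camera axes: x right, y down, z forward; pixel columns grow to the right and rows downward; lengths in mm; the calibration is good to about 2 mm. A picture is of the moment at which its call begins. There is no depth.
- ctrl.finish_job(): hands the job in, once; it reports no verdict.
The state is a dict: "time_s": time; "joints": joint angles; "dq": joint speeds; "tau": joint torques, N m; "eef_pos": TCP position; "ee_rot": TCP orientation; "force": force on the tool from outside, world axes, zero at the start; "wrist_torque": the same for the moment, N m; "grip_width": opening from 0.0 (shut) to 1.0 (fully open).
Only numpy, scipy, OpenCV 4.12 (cv2) and the standard library are available. Lean on these libraries where they do the work, as an engineer would, in place of code of your own. Each camera call takes 0.05 s, during which the arm holds its last target. There are 200 camera calls.

TASK

Release the carving blank by turning the bar grip of its hold-down until the arm points along the long mark of its scale, and leave it there. Then take the wooden wedge, lay it flat on the base board and push its thin end into the notch under the blank's near end until that end has just lifted off the base board, with a gap of about 4 mm, the blank staying straight against its stop. Finish while still gripping the wedge in place, with nothing but the wedge holding that end up, and leave the other things on the bench where they are.

Things in the scene. Friction and masses are not known exactly. Their poses are not given: they have to be found in the camera images.
- base: fixed plywood base board, x -110 to +175 mm, y -70 to +135 mm, top face at z = +18 mm. Origin: at bench height below the middle of the blank's near lower edge. +x points from the open apron (the wedge comes over it) to the wooden stop behind the blank (140 mm wide, 25 mm high, face at x = +151 mm); the hold-down's post stands at x +40, y +90 mm.
- blank: loose lime-wood blank with a small carved rosette, 150 (x) x 100 (y) x 40 mm high, 0.4 to 0.7 kg, on the base board, 1 mm short of the stop. Origin: middle of its near lower edge; +x to the stop. Notch under the near end's middle: 48 mm wide, 8 mm high, 60 mm deep, flat roof. The wedge raises the near edge; the far edge stays on the board.
- wedge: loose wooden wedge lying flat on the bench, 140 mm long, 34 mm wide, about 70 g. Origin: under its middle. The thin tip, 4 mm high, is at x = +70 mm; the top slopes up evenly (1 in 5) to 24 mm high at x = -30 mm; the tail, x = -30 to -70 mm, is a plain block 24 mm high: grip it here across the 34 mm width.
- hold_down (a joint): angle of the steel hold-down dial on the base board (stays where left, friction 0.06 Nm). 0: its arm points along the base's -y, over the blank; grows counterclockwise seen from above; at 1.571 rad (90 degrees) the arm lies along the base's +x, beside the blank, over the scale's long broad mark (short ticks every 15 degrees). Starts at 0.17 to 0.6; range 0 to 2.2.
- hold_down_grip (a point): point on the hold-down's vertical axis, in its bar grip, 88.5 mm above the bench. The steel bar is 12 mm wide, 40 mm long, 30 mm high; its top is 9 mm above this point, the arm's flat top 21 mm below it. The bar is in line with the arm: the point's -y points along the arm, which reaches 70 mm from the axis, is 16 mm wide, 8 mm high, and 1.5 mm above the blank.
- mallet: bystander: turned wooden carving mallet standing on its head, 245 mm tall, 90 mm wide; origin under its middle
- gouge: bystander: carving gouge lying down, wooden handle, 200 mm long, 26 mm thick; origin on the bench under its middle
- brush: bystander: bench brush lying down, 200 mm long, 42 mm wide, 20 mm high; origin on the bench under its middle
- offcut: bystander: dark offcut block 90 x 60 x 40 mm high; origin under its middle
- glue: bystander: white glue bottle, 60 mm wide, 170 mm tall; origin under its middle
- sanding_block: bystander: cork sanding block 110 x 60 x 30 mm high; origin under its middle
- square: bystander: try square lying flat, wooden stock 20 x 110 x 16 mm high, with a steel blade reaching 140 mm along its +x; origin under the middle of the stock
Not all that is in view belongs to the job. What is shaped like the wedge but purple is not meant.

How it is judged (in metres and radians):
On the way, in this order (a step that is already met when the one before it is completed fails the run):
1. the hold-down's arm is turned to the long mark (90 degrees, within 8), the blank still lying on the board (value of joint hold_down between 1.43 and 1.71 rad and z of blank in the frame of base below 0.0192 m), for 0.2 s.
2. the gripped wedge carries the blank's near end 2 to 7 mm off the base board (z of blank in the frame of base between 0.02 and 0.025 m and contact force between wedge and blank above 0.7 N and contact force between the fingers and wedge above 2 N and contact force between each of the arm, the fingers and blank below 0.5 N and z of wedge in the frame of base between 0.015 and 0.0215 m), for 0.2 s.
At the end, for the whole second after the job is handed in: Hold-down within 8 degrees of its long mark; blank's near lower edge 2 to 7 mm above the board, on the wedge alone, untouched by the robot; blank within 6 mm lengthwise, 12 mm sideways, 5 degrees of its place at the stop; wedge flat on the board (4 degrees), gripped by the fingers; all still (all of step 2 and value of joint hold_down between 1.43 and 1.71 rad and x of blank in the frame of base between -0.006 and 0.006 m and y of blank in the frame of base between -0.012 and 0.012 m and angle between the x axis of blank and the x axis of base, either way round below 0.09 rad and angle between the z axis of wedge and the z axis of base, either way round below 0.07 rad and linear speed of each of blank, wedge below 0.01 m/s); the arm keeps its last pose, push and grip.
It fails at once if a bystander is shoved more than 40 mm (distance of any of mallet, gouge, brush, offcut, glue, sanding_block, square from where it was at the start of the episode above 0.04 m).
It also fails if it takes over 58 s, if anything falls off the work surface, if the arm or the gripper's body presses on something with over 40 N, if the wrist force passes 120 N, or if a joint passes its speed limit or range.

## Working session

There is one attempt and no reset: what is moved stays moved. The work goes in short steps, Python scripts to look and compute and a tool call to move; the robot and the scene stay as the last step left them, time stands still between calls to the robot, and variables do not carry over. Pictures are saved under pics/ and viewed, about 8 in all and at most 12, crops included, and the job is handed in when it is done.

Besides the shell and the picture viewer there is one more tool, called after "Emit:" in YAML: its name, and indented under it one key for each argument. move_arm: Moves the arm, as the interface text tells. Its arguments: {"type":"object","properties":{"rows":{"type":"array","items":{"type":"array","items":{"type":"array","items":{"type":"number"}}}},"squeeze":{"type":"number"}},"required":["rows"]}

```bash
mkdir -p pics; ls
cat > h.py <<'E'
import numpy as np, cv2
from scipy.spatial.transform import Rotation as R
from rig import sense, eyes, ctrl
def rot(q): return R.from_quat([q[1],q[2],q[3],q[0]])
def cam(c):
    f=200/np.tan(np.radians(c["vertical_fov"])/2); return f,rot(c["attitude"]).as_matrix(),np.array(c["xyz"],float)
def ray(c,u,v):
    f,M,p=cam(c); d=np.array([(u-c["cx"])/f,(v-c["cy"])/f]); s=d.copy()
    for _ in range(30): s=d/(1+c["k1"]*(s@s))
    return p,M@np.array([s[0],s[1],1])
def px2w(c,u,v,z):
    p,d=ray(c,u,v); return p+d*(z-p[2])/d[2]
def w2px(c,P):
    f,M,p=cam(c); q=(np.atleast_2d(P)-p)@M; s=q[:,:2]/q[:,2:]; k=1+c["k1"]*(s**2).sum(1,keepdims=True)
    return s*k*f+[c["cx"],c["cy"]]
def cap(n,save):
    import pickle
    c=eyes.capture(n); cv2.imwrite(f"pics/{save}.png",c["color"]); pickle.dump(c,open(f"pics/{save}.pkl","wb")); return c
def load(s):
    import pickle; return pickle.load(open(f"pics/{s}.pkl","rb"))
E
python3 - <<'E'
from h import *
for n in("top","scene"):
    c=cap(n,n+"0"); print(n,c["xyz"],c["attitude"],c["vertical_fov"],c["k1"],c["cx"],c["cy"])
s=sense();print(s)
E
```

```text
pics
top [ 180.64576493  -64.35523648 1516.18871481] [-0.07570661  0.71287279 -0.69413539  0.06524535] 49.17956572720203 -0.019283385420004958 320.71754395314423 195.54154854726158
scene [1380.48387348 -134.92423238 1143.38835578] [-0.25897799  0.68991373  0.63273252 -0.23790546] 45.29690107086013 -0.10981551880703021 326.257979603159 195.4457233723676
{'time_s': 0.1, 'joints': array([-1.36540103e+00,  3.13378905e-01,  1.49834582e+00,  1.45908619e-05,
        1.33100723e+00, -2.23428773e-01]), 'dq': array([-0.00144693, -0.00144103, -0.00068686,  0.00170443, -0.00188143,
        0.00087023]), 'tau': array([ 1.93551787e-03, -4.12899256e+01, -2.60143054e+01, -1.73470103e-04,
        2.98892905e-03,  1.54117743e-05]), 'eef_pos': array([ 218.2290166 , -477.25642595,  238.80580618]), 'ee_rot': array([-4.11383777e-04,  8.41367343e-01, -5.40463384e-01, -3.94099636e-04]), 'force': array([-0.51476506, -0.60971939,  0.65870176]), 'wrist_torque': array([ 0.02436038, -0.00615399, -0.02713177]), 'grip_width': 0.9979939492983984}
```

```bash
python3 -c "
import cv2
cv2.imwrite('pics/t0b.png',cv2.resize(cv2.imread('pics/top0.png'),(800,500),interpolation=cv2.INTER_CUBIC))"
```

```text
(no output)
```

View pics/top0.png

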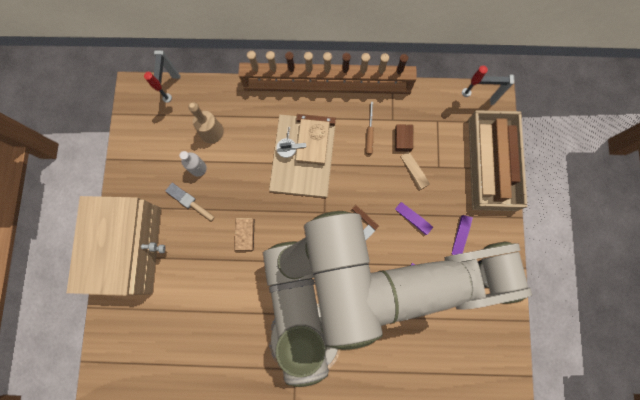

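View pics/scene0.png

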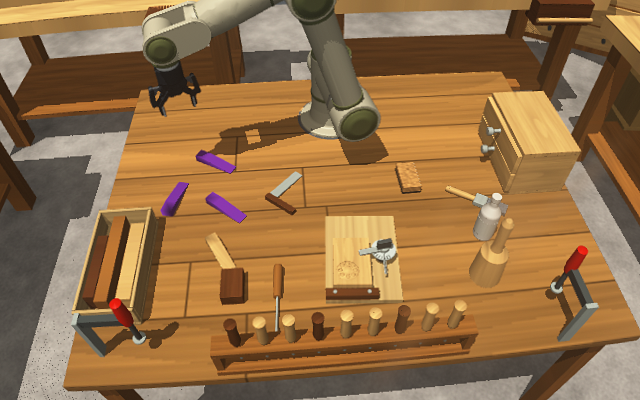

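The top view shows the base board at (303,155), with the blank and the hold-down dial at (287,148). The wooden wedge is at (415,170), and the offcut at (404,137) is just beyond its far end. The purple decoys are lower down. I'll zoom in to measure.

Run:
```python
import cv2
im=cv2.imread('pics/top0.png')[105:205,262:442]
cv2.imwrite('pics/t1.png',cv2.resize(im,None,fx=4.4,fy=4.4,interpolation=cv2.INTER_CUBIC))
```

```text
(no output)
```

View pics/t1.png

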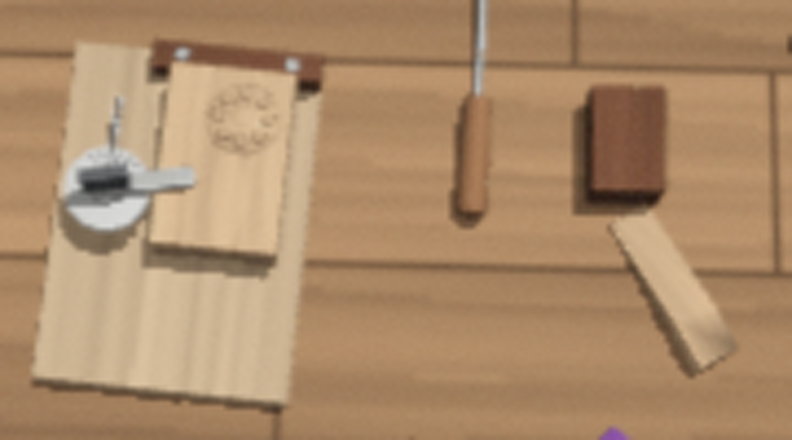

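Run:
```python
from h import *
from scipy.optimize import least_squares
c=load("top0"); t=lambda a:np.array(a)/4.4+[262,105]
def fit(loc,z,px,g):
    loc=np.array(loc,float)
    def f(p):
        co,si=np.cos(p[2]),np.sin(p[2]); P=np.c_[p[0]+loc[:,0]*co-loc[:,1]*si,p[1]+loc[:,0]*si+loc[:,1]*co,z]
        return (w2px(c,P)-px).ravel()
    r=least_squares(f,g); print(r.x[:2].round(1),np.degrees(r.x[2]).round(2),r.fun.round(2)); return r.x
b=fit([[175,135],[-110,135],[-110,-70]],[18]*3,t([[76,42],[35,381],[285,407]]),[400,0,0])
fit([[150,50],[150,-50],[0,50],[0,-50]],[58]*4,t([[168,62],[297,75],[150,243],[275,257]]),[400,0,0])
w=fit([[70,17],[70,-17],[-70,17],[-70,-17]],[4,4,24,24],t([[610,228],[655,212],[692,375],[737,347]]),[300,-250,.4])
s=px2w(c,*t([106,178]),97.5); print("bar",s)
co,si=np.cos(b[2]),np.sin(b[2]); print("post",b[0]+40*co-90*si,b[1]+40*si+90*co)
d=px2w(c,*t([190,177]),68); print("arm tip",d)
for n,p in dict(off=(625,140),gouge=(472,155)).items(): print(n,px2w(c,*t(p),20))
s=sense();M=rot(s["ee_rot"]).as_matrix();print(M.round(3))
```

```text
[593.2   0. ] -4.54 [ 0.17  0.58 -0.71 -0.31  0.55 -0.24]
[594.4   1.1] -4.43 [ 0.64  0.38 -0.52  0.11 -0.21 -0.06  0.09 -0.41]
[ 582.3 -368.9] 26.39 [ 0.58 -0.54 -1.21 -0.74  1.09 -0.57 -0.48  1.79]
bar [637.93300212  83.15895086  97.5       ]
post 640.1742216064806 86.56999236040554
arm tip [649.83045101  20.05848593  68.        ]
off [ 705.49445309 -330.62349664   20.        ]
gouge [ 689.62456746 -206.11026406   20.        ]
[[ 0.416 -0.909 -0.   ]
 [-0.909 -0.416  0.001]
 [-0.001 -0.    -1.   ]]
```

```bash
cat >> h.py <<'E'
def go(x,y,z,ang=None):
    "shift in tool axes and roll units to TCP x,y,z with tool x axis at world angle ang (deg, mod 180)"
    s=sense();M=rot(s["ee_rot"]).as_matrix();d=M.T@(np.array([x,y,z])-s["eef_pos"])
    a=np.degrees(np.arctan2(M[1,0],M[0,0])); r=0 if ang is None else -((ang-a+90)%180-90)/6
    print("t",s["time_s"],"tcp",s["eef_pos"].round(1),"ang",round(a,1),"j1,j6",s["joints"][[0,5]].round(2),"F",s["force"].round(1),"w",round(s["grip_width"],3),"\n shift",d.round(1),"roll",round(r,2))
E
python3 -c "
from h import *
go(638,85,230,8.6)"
```

```text
t 0.1 tcp [ 218.2 -477.3  238.8] ang -65.4 j1,j6 [-1.37 -0.22] F [-0.5 -0.6  0.7] w 0.998 
 shift [-336.8 -615.5    9.3] roll -12.34
```

Emit:
move_arm:
  rows:
    - [[-28, -51, 1, -1, 1], [-56, -103, 2, -2, 1], [-84, -154, 3, -3, 1], [-112, -205, 4, -4.2, 1], [-140, -256, 5, -5.2, 1], [-168, -308, 6, -6.2, 1], [-196, -359, 7, -7.2, 1], [-225, -410, 8, -8.2, 1], [-253, -462, 8, -9.3, 1], [-281, -513, 9, -10.3, 1], [-309, -564, 9, -11.3, 1], [-337, -615, 9, -12.3, 1]]

```text
time_s: 1.6
eef_pos: [638.2, 86.7, 230.0]
ee_rot: [-0.001, 0.997, 0.075, -0.0]
force: [0.5, -0.8, 0.5]
grip_width: 0.998
```

Emit:
move_arm:
  rows:
    - [[0, 0, 0, 0, 1], [0, 0, 0, 0, 1]]

```text
time_s: 1.85
eef_pos: [637.9, 86.4, 229.4]
ee_rot: [-0.0, 0.997, 0.075, -0.001]
force: [0.1, -0.1, 0.8]
grip_width: 0.997
```

```bash
python3 -c "
from h import *
c=cap('wrist','w1'); print(c['xyz'],c['vertical_fov']); print(w2px(c,[[638,85,97.5],[640,86.5,18],[594,1,58]]).round(0)); go(638,85,230,8.6)"
```

```text
[628.98293942 150.25964088 364.60075508] 62.67933887217766
[[312. 191.]
 [315. 172.]
 [257. 254.]]
t 1.9 tcp [637.8  85.8 229.8] ang 8.5 j1,j6 [-0.05 -0.2 ] F [0.6 0.5 0.5] w 1.001 
 shift [ 0.1  0.9 -0.2] roll -0.02
```

View pics/w1.png

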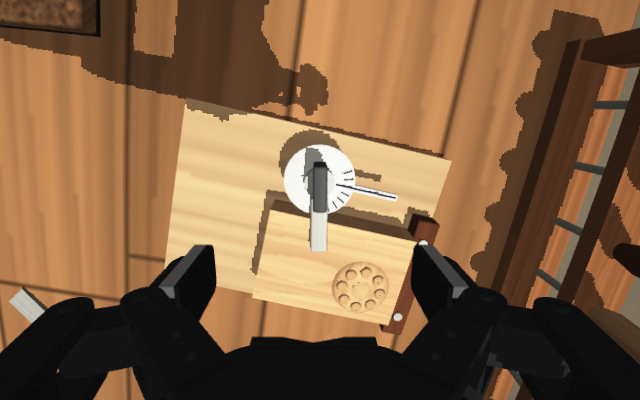

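The wrist view shows the dial centred near (320,179), with the bar and arm lined up with image vertical and the arm tip at (319,250). The long mark runs from (340,186) to (397,198), and the board corners are at (185,98) and (451,160). I'll refine the axis and board angle from these.

Run:
```python
from h import *
c=load("w1")
A=px2w(c,185,98,18);B=px2w(c,451,160,18);print(A,B,np.degrees(np.arctan2(*(B-A)[1::-1])),np.linalg.norm(B-A))
print("dial",px2w(c,320,179,28),"tip",px2w(c,319,250,68))
A=px2w(c,253,298,58);B=px2w(c,388,325,58);print("blank",A,B,np.degrees(np.arctan2(*(B-A)[1::-1])))
m=px2w(c,345,187,24);n=px2w(c,397,198,24);print("mark",np.degrees(np.arctan2(*(n-m)[1::-1])))
im=c["color"][140:270,260:410];cv2.imwrite("pics/w1c.png",cv2.resize(im,None,fx=4.5,fy=4.5,interpolation=cv2.INTER_CUBIC))
```

```text
[497.64195671 142.48636226  18.        ] [782.11877654 121.00165453  18.        ] -4.318983259478467 285.28696725317076
dial [646.40059022  81.55468964  28.        ] tip [654.30320975  19.6190445   68.        ]
blank [594.62262794 -49.71128323  58.        ] [742.97629197 -61.12623631  58.        ] -4.399908147280901
mark -3.5721657163229334
```

View pics/w1c.png

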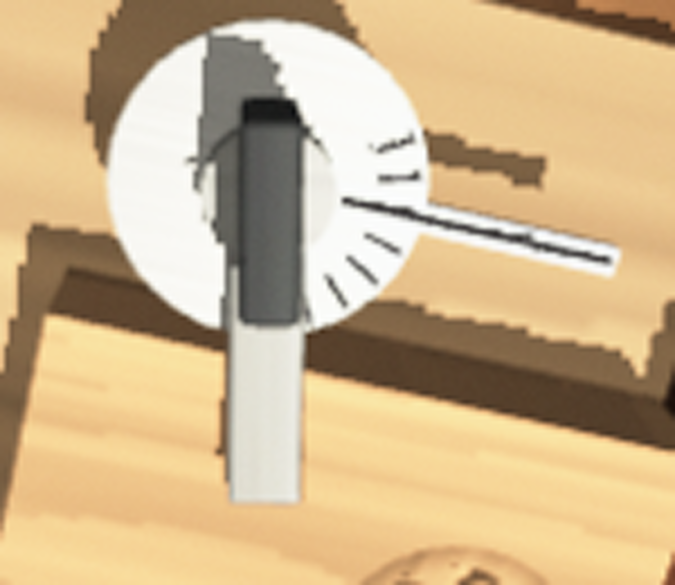

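Run:
```python
from h import *
c=load("w1"); t=lambda u,v:(u/4.5+260,v/4.5+140)
b=px2w(c,*t(271,222),97.5);e=px2w(c,*t(271,120),97.5);f=px2w(c,*t(271,325),97.5);k=px2w(c,*t(265,502),67.5)
print(b,np.linalg.norm(e-f),k,np.degrees(np.arctan2(*(f-e)[1::-1])),np.degrees(np.arctan2(*(k-b)[1::-1])))
go(642,86,100,8)
```

```text
[644.35000578  87.05088287  97.5       ] 39.24248823508451 [654.4924655   17.74935772  67.5       ] -81.10939670291192 -81.67372389324365
t 1.9 tcp [637.8  85.8 229.8] ang 8.5 j1,j6 [-0.05 -0.2 ] F [0.6 0.5 0.5] w 1.001 
 shift [  4.3   0.6 129.8] roll 0.08
```

Emit:
move_arm:
  rows:
    - [[5, 1, 40, 0, 1], [5, 1, 80, 0, 0.4], [5, 1, 115, 0, 0], [5, 1, 140, 0, -0.3], [5, 1, 149, 0, -0.3], [5, 1, 149, 0, -0.3], [5, 1, 149, 0, -0.6], [5, 1, 149, 0, -1], [5, 1, 149, 0, -1], [5, 1, 149, 0, -1], [5, 1, 149, 0, -1]]
  squeeze: 30

```text
time_s: 3.28
eef_pos: [643.4, 85.5, 82.3]
ee_rot: [-0.0, 0.997, 0.074, 0.001]
force: [-0.2, -1.0, 6.6]
grip_width: 0.133
```

```bash
python3 -c "
from h import *
go(643,87,80.5,85.6)"
```

```text
t 3.275 tcp [643.4  85.5  82.3] ang 8.5 j1,j6 [-0.05 -0.2 ] F [-0.2 -1.   6.6] w 0.133 
 shift [-0.2 -1.5  1.8] roll -12.85
```

Emit:
move_arm:
  rows:
    - [[0, -0.7, 0, -1.2, -1], [0, -0.7, 0, -2.4, -1], [0, -0.7, 0, -3.6, -1], [0, -0.7, 0, -4.8, -1], [0, -0.7, 0, -6, -1], [0, -0.7, 0, -7.2, -1], [0, -0.7, 0, -8.4, -1], [0, -0.7, 0, -9.6, -1], [0, -0.7, 0, -10.8, -1], [0, -0.7, 0, -12, -1], [0, -0.7, 0, -12.8, -1], [0, -0.7, 0, -12.8, -1]]

```text
time_s: 4.78
eef_pos: [644.1, 86.4, 82.3]
ee_rot: [0.001, 0.735, 0.678, 0.002]
force: [7.4, 1.0, -3.8]
grip_width: 0.134
```

```bash
python3 -c "
from h import *
go(643,87,80.5,85.6)"
```

```text
t 4.775 tcp [644.1  86.4  82.3] ang 85.3 j1,j6 [-0.05 -1.54] F [ 7.4  1.  -3.8] w 0.134 
 shift [ 0.5 -1.2  1.8] roll -0.04
```

Now I'll open the gripper, back straight up and check.

Emit:
move_arm:
  rows:
    - [[0, 0, 0, 0, -0.5], [0, 0, 0, 0, -0.3], [0, 0, 0, 0, -0.2], [0, 0, -20, 0, -0.2], [0, 0, -50, 0, 0], [0, 0, -90, 0, 0.5], [0, 0, -140, 0, 1], [0, 0, -170, 0, 1], [0, 0, -170, 0, 1]]

```text
time_s: 5.9
eef_pos: [644.1, 86.3, 254.9]
ee_rot: [0.003, 0.735, 0.678, 0.003]
force: [0.3, 1.4, 0.2]
grip_width: 0.999
```

Run:
```python
from h import *
c=cap('wrist','w2');t=cap('top','t2')
p=w2px(c,[[644,86.5,68]])[0].astype(int);q=w2px(t,[[644,86.5,68]])[0].astype(int);print(p,q)
a=cv2.resize(t["color"][q[1]-50:q[1]+50,q[0]-40:q[0]+90],None,fx=2.8,fy=2.8,interpolation=cv2.INTER_CUBIC)
o=np.zeros((400,640+a.shape[1],3),np.uint8);o[:,:640]=c["color"];o[:a.shape[0],640:]=a
cv2.imwrite("pics/c2.png",cv2.resize(o,None,fx=.79,fy=.79)); go(582,-369,200,26.4)
```

```text
[312 173] [285 146]
t 6.0 tcp [643.2  86.3 251.3] ang 85.3 j1,j6 [-0.05 -1.54] F [ 0.1 -0.2 -0.3] w 1.001 
 shift [-458.8  -24.2   50.8] roll 9.82
```

View pics/c2.png

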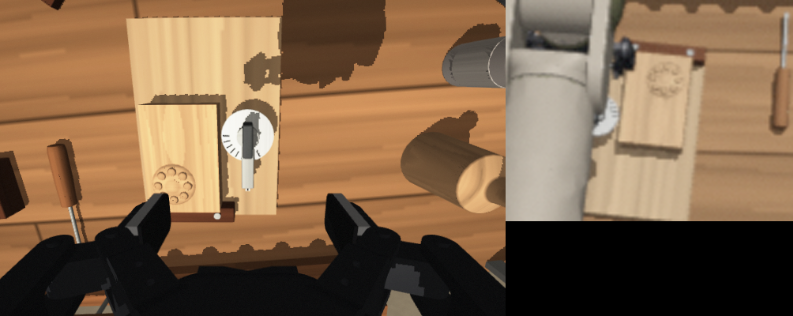

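The hold-down arm now lies over the long mark: the bar reads -4.7° and the board -4.4°. Nothing else moved. Next is the wedge.

```bash
python3 -c "
from h import *
go(538,-391,190)"
```

```text
t 6.0 tcp [643.2  86.3 251.3] ang 85.3 j1,j6 [-0.05 -1.54] F [ 0.1 -0.2 -0.3] w 1.001 
 shift [-484.3  -66.3   60.7] roll 0
```

Emit:
move_arm:
  rows:
    - [[-30, -5, 0, 1.7, 1], [-70, -10, 0, 3.4, 1], [-115, -16, 0, 5.1, 1], [-160, -22, 0, 6.8, 1], [-205, -28, 5, 8.5, 1], [-250, -34, 10, 10.2, 1], [-295, -40, 20, 11.9, 1], [-340, -46, 30, 13.6, 1], [-385, -52, 40, 15.3, 1], [-430, -58, 50, 17, 1], [-465, -64, 60, 18.7, 1], [-484, -66, 61, 20.4, 1]]

```text
time_s: 7.5
eef_pos: [536.8, -391.9, 186.7]
ee_rot: [-0.002, 0.947, -0.321, -0.001]
force: [0.8, 0.1, -0.6]
grip_width: 0.999
```

Emit:
move_arm:
  rows:
    - [[0, 0, 0, 1.7, 1], [0, 0, 0, 3.4, 1], [0, 0, 0, 4.4, 1], [0, 0, 0, 4.4, 1]]

```text
time_s: 8.0
eef_pos: [536.4, -391.5, 185.1]
ee_rot: [-0.002, 0.849, -0.529, -0.003]
force: [0.4, 0.0, 0.3]
grip_width: 0.997
```

```bash
python3 -c "
from h import *
go(538,-391,190,-63.6)
c=cap('wrist','w3');print(w2px(c,[[538,-391,24],[645,-338,4]]).round())"
```

```text
t 8.0 tcp [ 536.4 -391.5  185.1] ang -63.8 j1,j6 [-0.81  0.31] F [0.4 0.  0.3] w 0.997 
 shift [ 0.2 -1.7 -4.9] roll -0.04
[[314. 180.]
 [314.  45.]]
```

View pics/w3.png

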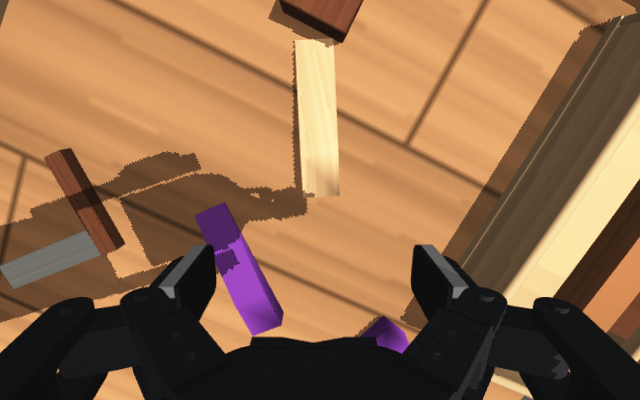

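The wedge's tip edge runs from (294,41) to (332,40) and its tail edge from (301,195) to (339,196). The offcut is just beyond the tip. I'll fit the pose.

Run:
```python
from h import *
from scipy.optimize import least_squares
c=load("w3"); px=np.array([[294,41],[332,40],[301,195],[339,196]])
loc=np.array([[70,17],[70,-17],[-70,17],[-70,-17.]])
def f(p):
    co,si=np.cos(p[2]),np.sin(p[2]); return (w2px(c,np.c_[p[0]+loc[:,0]*co-loc[:,1]*si,p[1]+loc[:,0]*si+loc[:,1]*co,[4,4,24,24]])-px).ravel()
r=least_squares(f,[582,-369,.46]); p=r.x; a=np.degrees(p[2]); print(p[:2],a,r.fun.round(1))
for d in(-45,-50): print(d,p[:2]+d*np.array([np.cos(p[2]),np.sin(p[2])]))
g=p[:2]-48*np.array([np.cos(p[2]),np.sin(p[2])]); go(g[0],g[1],11,a-90)
```

```text
[ 587.64911055 -368.85376357] 28.82013039410324 [ 0.1 -0.6  0.2 -1.6  0.6  2.5 -1.  -0. ]
-45 [ 548.22292908 -390.5465323 ]
-50 [ 543.84224225 -392.95683994]
t 8.05 tcp [ 536.5 -391.6  185.4] ang -63.8 j1,j6 [-0.81  0.31] F [-1.3 -0.2  0.8] w 1.003 
 shift [  5.5  -8.  174.4] roll -0.43
```

Emit:
move_arm:
  rows:
    - [[5, -8, 40, -0.4, 0.6], [5, -8, 85, -0.4, 0.3], [5, -8, 125, -0.4, 0.3], [5, -8, 155, -0.4, 0.3], [5, -8, 170, -0.4, 0.3], [5, -8, 175, -0.4, 0.3], [5, -8, 175, -0.4, 0.3], [5, -8, 175, -0.4, 0]]

```text
time_s: 9.05
eef_pos: [545.8, -392.0, 11.6]
ee_rot: [-0.001, 0.86, -0.51, -0.002]
force: [0.4, -0.2, 0.2]
grip_width: 0.503
```

Emit:
move_arm:
  rows:
    - [[0, 0, 0, 0, -0.3], [0, 0, 0, 0, -1], [0, 0, 0, 0, -1], [0, 0, 0, 0, -1], [0, 0, 0, 0, -1]]
  squeeze: 40

```text
time_s: 9.68
eef_pos: [546.0, -392.2, 12.1]
ee_rot: [-0.001, 0.86, -0.51, -0.001]
force: [-1.9, 1.1, 5.5]
grip_width: 0.388
```

```bash
python3 -c "
from h import *
go(546,-392,81,-61.2)"
```

```text
t 9.675 tcp [ 546.  -392.2   12.1] ang -61.3 j1,j6 [-0.8   0.27] F [-1.9  1.1  5.5] w 0.388 
 shift [ -0.4  -0.2 -68.9] roll -0.02
```

```bash
python3 -c "
from h import *
go(455,11,105,-94.4)"
```

```text
t 9.675 tcp [ 546.  -392.2   12.1] ang -61.3 j1,j6 [-0.8   0.27] F [-1.9  1.1  5.5] w 0.388 
 shift [-397.8 -113.6  -91.3] roll 5.51
```

Emit:
move_arm:
  rows:
    - [[0, 0, -15, 0, -1], [0, 0, -40, 0, -1], [0, 0, -70, 0, -1], [0, 0, -93, 0, -1], [0, 0, -93, 0, -1]]

```text
time_s: 10.3
eef_pos: [546.7, -393.1, 107.3]
ee_rot: [-0.001, 0.86, -0.51, 0.001]
force: [-0.2, 0.2, -0.5]
grip_width: 0.391
```

Emit:
move_arm:
  rows:
    - [[-20, -6, 0, 0.3, -1], [-55, -16, 0, 0.8, -1], [-95, -27, 0, 1.3, -1], [-135, -38, 0, 1.9, -1], [-175, -50, 0, 2.4, -1], [-215, -61, 0, 3, -1], [-255, -73, 0, 3.5, -1], [-295, -84, 0, 4.1, -1], [-335, -96, 0, 4.6, -1], [-370, -106, 0, 5.1, -1], [-399, -114, 0, 5.5, -1], [-399, -114, 0, 5.5, -1]]

```text
time_s: 11.8
eef_pos: [454.4, 13.2, 106.8]
ee_rot: [0.001, -0.681, 0.733, 0.001]
force: [0.1, -1.0, -0.6]
grip_width: 0.388
```

Emit:
move_arm:
  rows:
    - [[0, 0, 0, 0, -1], [0, 0, 0, 0, -1]]

```text
time_s: 12.05
eef_pos: [454.5, 12.6, 106.6]
ee_rot: [0.0, -0.68, 0.733, 0.001]
force: [0.2, -0.7, -0.3]
grip_width: 0.391
```

```bash
python3 -c "
from h import *
go(455,11,30,-94.4)
c=cap('wrist','w4')
s=sense()['eef_pos'];u=np.array([.9971,-.0767,0]);n=np.array([.0767,.9971,0]);b=s*1.;b[2]-=12
P=[b+u*(118)+n*k+[0,0,4] for k in(17,-17)]+[b+u*18+n*k+[0,0,24] for k in(17,-17)]
O=np.array([597.5,0,0]);P+=[O+n*k+[0,0,z] for k in (50,-50) for z in (58,18)]+[O-110*u+k*n+[0,0,18] for k in(135,-70)]
q=w2px(c,P);print(q.round())
im=c['color'].copy()
for x in q: cv2.circle(im,tuple(int(v) for v in x),2,(0,0,255),1)
cv2.imwrite('pics/w4b.png',im)"
```

```text
t 12.05 tcp [454.5  12.6 106.6] ang -94.2 j1,j6 [-0.23  1.41] F [ 0.2 -0.7 -0.3] w 0.391 
 shift [ 1.6 -0.7 76.6] roll 0.03
[[270. -30.]
 [357. -29.]
 [270. 232.]
 [355. 232.]
 [216. -53.]
 [235. -22.]
 [419. -52.]
 [399. -22.]
 [121. 157.]
 [418. 158.]]
```

View pics/w4b.png

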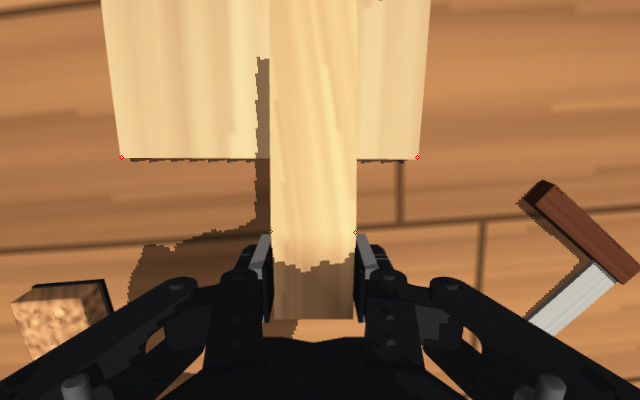

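The overlaid board corners match at (121,157) and (418,158), and the wedge edges at columns 270 and 356 are straight and centred. Lowering next.

Emit:
move_arm:
  rows:
    - [[1.5, 0, 20, 0, -1], [1.5, 0, 45, 0, -1], [1.5, 0, 63, 0, -1], [1.5, 0, 70, 0, -1], [1.5, 0, 72, 0, -1], [1.5, 0, 74, 0, -1], [1.5, 0, 75, 0, -1], [1.5, 0, 76, 0, -1], [1.5, 0, 76, 0, -1]]

```text
time_s: 13.22
eef_pos: [454.4, 11.2, 30.7]
ee_rot: [0.0, -0.68, 0.733, 0.001]
force: [0.3, -0.5, 0.1]
grip_width: 0.391
```

```bash
python3 -c "
from h import *
c=load('w4'); s=np.array([454.5,12.6,106.6]);u=np.array([.9971,-.0767,0]);print(w2px(c,[s-u*22+[0,0,12],s-u*20+[0,0,12],s-u*24+[0,0,12]]).round(1))
go(455,11,30,-94.4)"
```

```text
[[312.2 318.5]
 [312.2 314.5]
 [312.2 322.5]]
t 13.225 tcp [454.4  11.2  30.7] ang -94.2 j1,j6 [-0.23  1.41] F [ 0.3 -0.5  0.1] w 0.391 
 shift [ 0.1 -0.6  0.7] roll 0.03
```

Emit:
move_arm:
  rows:
    - [[0, 0, 0.7, 0, -1], [0, 0, 1.2, 0, -1], [0, 0, 1.2, 0, -1]]

```text
time_s: 13.6
eef_pos: [454.4, 11.2, 29.9]
ee_rot: [0.001, -0.68, 0.733, 0.0]
force: [-3.0, -0.5, 6.4]
grip_width: 0.39
```

Emit:
move_arm:
  rows:
    - [[0, -4, 0.2, 0, -1], [0, -9, 0.2, 0, -1], [0, -14, 0.2, 0, -1], [0, -19, 0.2, 0, -1], [0, -24, 0.2, 0, -1], [0, -29, 0.2, 0, -1], [0, -34, 0.2, 0, -1], [0, -38, 0.2, 0, -1], [0, -40, 0.2, 0, -1], [0, -40, 0.2, 0, -1]]

```text
time_s: 14.85
eef_pos: [494.4, 8.3, 30.1]
ee_rot: [0.0, -0.681, 0.733, 0.001]
force: [-3.2, 0.2, 6.1]
grip_width: 0.389
```

```bash
python3 -c "
from h import *
go(597.5-76.8,5.9,29.9,-94.4)"
```

```text
t 14.85 tcp [494.4   8.3  30.1] ang -94.2 j1,j6 [-0.22  1.42] F [-3.2  0.2  6.1] w 0.389 
 shift [  0.4 -26.4   0.2] roll 0.03
```

Emit:
move_arm:
  rows:
    - [[0, -2, 0.2, 0, -1], [0, -4, 0.2, 0, -1], [0, -6, 0.2, 0, -1], [0, -8, 0.2, 0, -1], [0, -10, 0.2, 0, -1], [0, -12, 0.2, 0, -1], [0, -14, 0.2, 0, -1], [0, -16, 0.2, 0, -1], [0, -18, 0.2, 0, -1], [0, -20, 0.2, 0, -1], [0, -20, 0.2, 0, -1]]

```text
time_s: 16.23
eef_pos: [512.6, 7.3, 30.0]
ee_rot: [-0.001, -0.681, 0.733, 0.003]
force: [-12.6, 0.6, 14.2]
grip_width: 0.389
```

Run:
```python
from h import *
go(597.5-76.8,5.9,29.9,-94.4)
c=cap('wrist','w5');t=cap('scene','s5')
u=np.array([.9971,-.0767,0]);n=np.array([.0767,.9971,0]);O=np.array([597.5,0,0])
for nm,cc in(('wrist',c),('scene',t)): print(nm,w2px(cc,[O+k*n+[0,0,58+d] for d in(0,4) for k in(50,-50)]).round(1).tolist())
q=w2px(t,[O+[60,20,40]])[0].astype(int);a=cv2.resize(t["color"][q[1]-60:q[1]+60,q[0]-60:q[0]+60],(400,400),interpolation=cv2.INTER_CUBIC)
cv2.imwrite("pics/c5.png",np.hstack([c["color"][:,120:520],a])); print(q)
```

```text
t 16.225 tcp [512.6   7.3  30. ] ang -94.2 j1,j6 [-0.22  1.43] F [-12.6   0.6  14.2] w 0.389 
 shift [ 0.8 -8.1  0.1] roll 0.03
wrist [[151.6, 44.1], [479.8, 45.3], [145.1, 41.6], [486.4, 42.9]]
scene [[368.3, 237.8], [332.6, 238.1], [368.4, 236.9], [332.6, 237.2]]
[360 258]
```

View pics/c5.png

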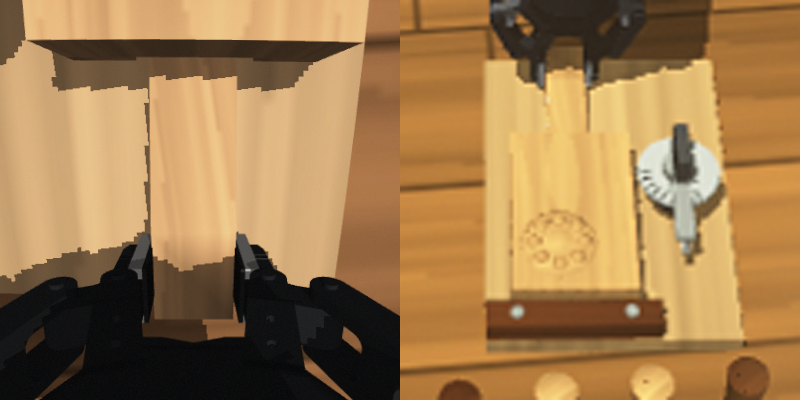

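The near top edge now spans 147 to 483, against 152 to 480 at zero lift. That is about 2.4 mm up, which agrees with the geometry (also 2.4 mm). The hold-down lies along the mark. I'll push the last 8 mm.

Emit:
move_arm:
  rows:
    - [[0, -2, 0.2, 0, -1], [0, -4, 0.2, 0, -1], [0, -6, 0.2, 0, -1], [0, -8, 0.2, 0, -1], [0, -9, 0.2, 0, -1], [0, -9, 0.2, 0, -1], [0, -9, 0.2, 0, -1], [0, -9, 0.2, 0, -1]]

```text
time_s: 17.32
eef_pos: [520.0, 7.0, 30.1]
ee_rot: [-0.002, -0.681, 0.732, 0.004]
force: [-14.1, 1.4, 13.8]
grip_width: 0.387
```

Run:
```python
from h import *
go(597.5-76.8,5.9,29.9,-94.4)
c=cap('wrist','w6')
u=np.array([.9971,-.0767,0]);n=np.array([.0767,.9971,0]);O=np.array([598.5,0,0])
im=c["color"].copy()
for d,col in((2,(255,0,0)),(4,(0,0,255)),(6,(0,160,0))):
    q=w2px(c,[O+k*n+[0,0,58+d] for k in(50,-50)]);print(d,q.round(1).tolist())
    for x in q: im[int(round(x[1])),int(round(x[0]))]=col
a=np.hstack([cv2.resize(im[20:100,x:x+60],None,fx=6,fy=6,interpolation=cv2.INTER_NEAREST) for x in (115,465)])
cv2.imwrite("pics/c6.png",a)
```

```text
t 17.325 tcp [520.    7.   30.1] ang -94.2 j1,j6 [-0.21  1.43] F [-14.1   1.4  13.8] w 0.387 
 shift [ 1.  -0.8  0.2] roll 0.04
2 [[151.0, 65.5], [481.8, 66.9]]
4 [[147.8, 64.7], [485.1, 66.1]]
6 [[144.4, 63.9], [488.5, 65.4]]
```

View pics/c6.png

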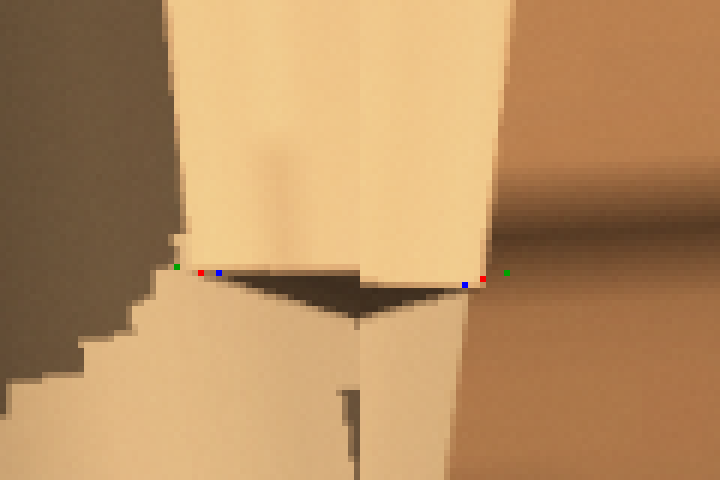

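The near top edge now spans 146.2 to 486.2, so it is 340 px wide, which puts the lift between the 4 mm (337) and 6 mm (344) marks. The edge is straight and the force is steady. I'll hold briefly and hand in.

Emit:
move_arm:
  rows:
    - [[0, -1, 0.2, 0, -1], [0, -1, 0.2, 0, -1], [0, -1, 0.2, 0, -1], [0, -1, 0.2, 0, -1]]

```text
time_s: 17.88
eef_pos: [520.0, 7.0, 30.1]
ee_rot: [-0.003, -0.681, 0.732, 0.005]
force: [-9.0, 0.0, 9.6]
grip_width: 0.388
```

```bash
python3 -c "
from h import *
go(520,7,30); print(ctrl.finish_job())"
```

```text
t 17.875 tcp [520.    7.   30.1] ang -94.2 j1,j6 [-0.21  1.43] F [-9.   0.   9.6] w 0.388 
 shift [0.  0.  0.1] roll 0
the job is handed in; nothing more can be done
None
```

I turned the hold-down to its long mark and pushed the gripped wooden wedge under the blank's near end. I handed the job in at 17.9 s, still gripping the wedge. The system gave no verdict.

- **Hold-down:** its bar was at -4.7° when I let go, against the board's -4.4°. Later pictures show its arm still over the long mark.
- **Lift:** the insertion distance gives about 3.9 mm, while the last wrist picture gives about 4.8 mm. The two disagree slightly, but both are within the 2 to 7 mm allowed.
- **Blank:** its near edge looked straight, in line with the board, and the fingers stayed clear of it. I assumed it is seated against the stop from the push force and did not measure it.
- **Wedge:** it was lowered flat onto the board until it touched, and the tool was still at that height at the end. Grip opening held at 0.388, about 33 mm, and the last reading was about 9 N back and 10 N up with the arm still. I did not measure its tilt separately.
- **Other things:** nothing I saw suggested a bystander was touched, but I did not measure their positions at the end.

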